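# Hold the topping tub against the lidding machine's stop

## Robot

A 6-joint arm with a two-finger parallel gripper is mounted at the origin on the work surface. World frame = base frame: x ahead of the robot, y to its left, z up, the work surface at z = 0. Lengths are in m, angles in rad, forces in N, time in s.
With the tool pointing down it reaches from about 0.35 to 0.875 m from the base axis. Payload 15.5 kg.
Tool frame: the origin (TCP) lies on the centre line of the jaws, within the pads' length; the fingertips stand tip_extent ahead of it and the grasp point (between the pads) is the TCP (tip_extent is the distance from the TCP to the fingertips, in m); z points along the fingers, y is the direction in which the jaws open and shut (so a half turn about z gives the same grasp; the last joint's range is limited). The gripper opens to 85 mm and grips with 20 to 120 N. Pads are 22 mm wide; open, the fingers measure 114 mm over their backs; the gripper's body (76 mm by 85 mm) begins 54 mm behind the grasp point. The pads swing forward as they close: fully open they stand 13 mm farther back than shut.
Start: joints at [1.188, 0.494, 1.345, -0, 1.302, -0.096], TCP at [0.177, 0.599, 0.25] pointing down, gripper open.
Joint ranges: [-2.91, 2.91], [-0.82, 2.16], [0.22, 2.67], [-1.22, 4.37], [0.12, 2.79], [-3.08, 3.08]. Speed limits (rad/s): [1.89, 1.89, 2.57, 3.01, 3.01, 3.01].

## Interface

Orientations are given as [roll, pitch, yaw] about the fixed x, y, z axes, in that order (R = Rz(yaw) Ry(pitch) Rx(roll)).
In Python, from bench import get_state, camera, camera_model, sign_off, cut_out, tip_extent gives the robot as it stands. The module is installed in compiled form; this text tells all that it offers.
- The arm moves only by the tool step_arm, never from a script. Its argument "moves" is a list of rows, each a list of 3 entries, a list of its own where there are three numbers: the shift along the tool's x, y, z in mm, then the turn about the tool's z in rad, then the closure, from 0 (fully open) to 1 (shut). In form: [[[x, y, z], yaw, hand], ...]. A call has 1 to 8 rows; each row shifts and turns the pose as measured when the row begins, along the tool's axes as they then stand; what a row does not reach is not made up. A row lasts 1/8 s, in which the tool goes at most 62.5 mm and 10.7 degrees, less where a joint would pass 70% of its speed; a pose out of reach is approached as far as the arm can. A call is refused whole if a number of a shift passes 62.5 or a number of a turn 0.188, either way. A call with a gripper value outside its range is refused whole. The fingers move at their own pace and stop on an object; "squeeze" is the grip in N (left out, the last holds). Time passes only in rows, so rows that do not move let the fingers close. It gives the time, the measured TCP pose, the force and the opening at its end, in the units of the state.
- get_state(): the state, without advancing time (a new reading comes with each control period).
- camera(name): name is "scene" or "side" or "wrist"; returns the picture (400x640x3 uint8, red, green, blue); there is no depth.
- camera_model(name): a dict with "fovy" (degrees; the focal length in pixels is half the picture's height over the tangent of half this angle, whatever the lens; pixels are square), "cx", "cy" (the principal point, pixels), "origin" and "attitude" of the camera in the world; the wrist camera has in their place "mount" (4x4, takes a point from camera to tool coordinates, whose origin is the TCP and whose axes are the flange's). Camera axes: x right, y down, z forward; pixel columns grow to the right and rows downward; lengths in m; the calibration is good to about 2 mm. A picture is of the moment at which its call begins: read the wrist's pose just before it. camera_model takes no time and is no camera call.
- sign_off(): hands the job in, once; it reports no verdict.
Trained networks look in the newest picture that a camera, given by its name, has taken for a name from the list of things; names that differ only in an ending like _2 or _b are one class to them, and where a whole thing is asked for, a point or a joint stands for the part that bears it (a point fixed in the world has none). Each returns a list of dicts, best first, with "p" (0 to 1); they miss things now and then, are a little off and sometimes report something else, mostly with a low value. They report only what shows in the picture. A call takes as long as a camera call. They do not tell look-alikes from the thing itself.
- cut_out(camera, query): "pixels" (400x640 bool, what is visible of it) and "location" ([column, row] in pixels, amid what is visible of it).
The state is a dict: "t": time; "joint_pos": joint angles; "joint_velocities": joint speeds; "joint_efforts": joint torques, N m; "tcp_pos": TCP position; "tcp_rot": TCP orientation; "ft_force": force on the tool from outside, world axes, zero at the start; "ft_torque": the same for the moment, N m; "finger_gap": opening from 0.0 (shut) to 1.0 (fully open).
Only numpy, scipy, OpenCV 4.12 (cv2) and the standard library are available. Lean on these libraries where they do the work, as an engineer would, in place of code of your own. Each camera call takes 0.05 s, during which the arm holds its last target. There are 200 camera calls.

## Task

Set the lidding machine by pressing its three keys one at a time, letting each come up again: the round key, then the long bar key, then the small square key. Then take the slim steel tub and, standing flat on the counter, press its narrow end squarely against the middle of the machine's sprung stop plate until the plate is about half way in, never driving the plate to its end. Keep that steady push and finish while still holding it there, so that the stallholder can clip the lid down; leave the other things where they are.

Things in the scene. Friction and masses are not known exactly. Their poses are not given: they have to be found in the camera images.
- tub: the slim steel tub with its flat white lid laid on: a closed block 110 mm long (its x), 52 mm wide (its y), 55 mm high (a raised panel on the lid reaches 57), 0.35 kg give or take. Origin at the centre of its underside, z up. Its two narrow ends are alike; it can be gripped across its 52 mm width from above
- lidder: lidding machine: white box fixed to the counter on the robot's left. Origin: centre of its footing (z = 0); x = the level direction in which the tub is pushed, into the machine, y to the left of x, z up. Keyed top 60 mm high, x -50 to +55 mm, 100 mm to either side in y; behind it a ridge and the folded-back press frame, up to 96 mm high (x +55 to +180)
- stop_face (a point): centre of the flat front face of the sprung stop plate (steel, 12 mm thick, 70 wide, 46 high, from 6 to 52 mm above the counter), 29 mm above the counter. At rest it lies at x = -83 mm, y = 0 in the machine's frame and moves along the machine's +x as it is pressed; axes as the machine's
- stop (a joint): how far the stop plate is pushed in, m: 0 at rest, 0.020 at its end; spring: 1.8 N to start, 0.6 N more per mm, 7.8 N at half way (0.010)
- key_round_top (a point): centre of the top of the round white key, 30 mm across. It stands 12 mm proud of the machine's 60 mm high top (its top 72 mm above the counter). The three keys stand in a row along the machine's y, 60 mm apart, 20 mm towards the stop from the machine's origin; which is where varies. Keys move straight down
- key_round (a joint): the round white key: pressed depth in m: 0 up, 0.005 fully down; spring, 1.5 N to start, 4.5 N at the bottom; it comes back up by itself. Counts as pressed beyond 0.0035 m with the other two up
- key_bar_top (a point): centre of the top of the long bar-shaped white key, 40 x 16 mm, long across the machine (along its y). It stands 12 mm proud of the machine's 60 mm high top (its top 72 mm above the counter). The three keys stand in a row along the machine's y, 60 mm apart, 20 mm towards the stop from the machine's origin; which is where varies. Keys move straight down
- key_bar (a joint): the long bar-shaped white key: pressed depth in m: 0 up, 0.005 fully down; spring, 1.5 N to start, 4.5 N at the bottom; it comes back up by itself. Counts as pressed beyond 0.0035 m with the other two up
- key_square_top (a point): centre of the top of the small square white key, 16 x 16 mm. It stands 12 mm proud of the machine's 60 mm high top (its top 72 mm above the counter). The three keys stand in a row along the machine's y, 60 mm apart, 20 mm towards the stop from the machine's origin; which is where varies. Keys move straight down
- key_square (a joint): the small square white key: pressed depth in m: 0 up, 0.005 fully down; spring, 1.5 N to start, 4.5 N at the bottom; it comes back up by itself. Counts as pressed beyond 0.0035 m with the other two up
- bowl: leave alone: white bowl, 90 mm across, 45 high. Origin at the underside
- jar: leave alone: glass jar with steel lid, 66 mm across, 85 high. Origin at the underside
- spatula: leave alone: wooden-handled spatula with a white blade, lying flat. Origin at the underside near the middle
- pot: leave alone: square steel pot with white lid, 74 x 74 x 62 mm (not the slim tub). Origin at the underside
- spoon: leave alone: steel spoon, lying flat. Origin at the underside near the middle
- shaker: leave alone: aluminium shaker, 56 mm across, 100 high. Origin at the underside
- cup: leave alone: white cup, 76 mm across, 90 high. Origin at the underside
Mind the look-alikes: they are no part of the job. Leave any blue or turquoise look-alike of the tub alone.

How it is judged:
On the way, in this order (a step that is already met when the one before it is completed fails the run):
1. the round key is pressed down, the other two up (value of joint key_round above 0.0035 m and value of joint each of key_bar, key_square below 0.0015 m), for 0.03 s.
2. then the long bar key is pressed down, the other two up (value of joint key_bar above 0.0035 m and value of joint each of key_round, key_square below 0.0015 m), for 0.03 s.
3. then the small square key is pressed down, the other two up (value of joint key_square above 0.0035 m and value of joint each of key_round, key_bar below 0.0015 m), for 0.03 s.
4. then the tub is held square and flat against the stop, the plate about half way in, for half a second (value of joint stop between 0.005 and 0.015 m and contact force between tub and stop between 3.5 and 14 N and contact force between any of the fingers, the arm and tub above 2 N and y of tub in the frame of lidder between -0.014 and 0.014 m and x of tub in the frame of lidder between -0.145 and -0.11 m and angle between the x axis of tub and the x axis of lidder, either way round below 0.12 rad and angle between tub's own z axis and vertical below 0.08 rad and height (world z) of tub below 0.006 m), for 0.5 s.
At the end, for the whole second after the job is handed in: Still holding: stop plate steady at 5 to 15 mm in (of 20), push 3.5 to 14 N, tub flat on the counter (tilt under 0.08 rad, underside under 6 mm up), its length within 0.12 rad of the push direction, its middle within 14 mm of the machine's middle line; keys up (all of step 4 and value of joint each of key_round, key_bar, key_square below 0.0015 m and linear speed of tub below 0.02 m/s and velocity of joint stop between -0.01 and 0.01 m/s); the arm keeps its last pose, push and grip.
It fails at once if the stop plate is driven to its end (beyond 19 mm) or pushed harder than 20 N (value of joint stop above 0.019 m or contact force between anything else and stop above 20 N).
It fails at once if two keys are down together (value of joint each of key_round, key_bar above 0.0025 m or value of joint each of key_bar, key_square above 0.0025 m or value of joint each of key_round, key_square above 0.0025 m).
It fails at once if the tub is tipped over (angle between tub's own z axis and vertical above 0.7 rad).
It fails at once if another thing on the counter is moved more than 30 mm (distance of any of bowl, jar, spatula, pot, spoon, shaker, cup from where it was at the start of the episode above 0.03 m).
It also fails if it takes over 67 s, if anything falls off the work surface, if the arm or the gripper's body presses on something with over 40 N, if the wrist force passes 120 N, or if a joint passes its speed limit or range.

## Working session

There is one attempt and no reset: what is moved stays moved. The work goes in short steps, Python scripts to look and compute and a tool call to move; the robot and the scene stay as the last step left them, time stands still between calls to the robot, and variables do not carry over. Pictures are saved under pics/ and viewed, about 8 in all and at most 12, crops included, and the job is handed in when it is done.

Besides the shell and the picture viewer there is one more tool, called after ">>>" in YAML: its name, and indented under it one key for each argument. step_arm: Moves the arm, as the interface text tells. Its arguments: {"type":"object","properties":{"moves":{"type":"array","items":{"type":"array"}},"squeeze":{"type":"number"}},"required":["moves"]}

```bash
mkdir -p pics; cat > h.py <<'E'
import numpy as np, cv2
from scipy.spatial.transform import Rotation as R
from bench import *
def att(a):
    a=np.array(a,float)
    return a if a.shape==(3,3) else R.from_euler('xyz',a).as_matrix() if a.size==3 else R.from_quat(a).as_matrix()
def cam(name,st=None):
    m=camera_model(name); f=200/np.tan(np.radians(m['fovy'])/2)
    if 'mount' in m:
        st=st or get_state(); T=np.array(m['mount']); W=np.eye(4)
        W[:3,:3]=att(st['tcp_rot']); W[:3,3]=st['tcp_pos']; T=W@T
        o,A=T[:3,3],T[:3,:3]
    else: o,A=np.array(m['origin']),att(m['attitude'])
    return f,m['cx'],m['cy'],o,A
def ray(c,px,z):
    f,cx,cy,o,A=c; px=np.atleast_2d(px).astype(float)
    d=np.c_[(px[:,0]-cx)/f,(px[:,1]-cy)/f,np.ones(len(px))]@A.T
    return o+d*((z-o[2])/d[:,2])[:,None]
def proj(c,P):
    f,cx,cy,o,A=c; q=(np.atleast_2d(P)-o)@A
    return np.c_[cx+f*q[:,0]/q[:,2],cy+f*q[:,1]/q[:,2]]
def snap(name,out):
    st=get_state(); im=camera(name); cv2.imwrite(out,im[:,:,::-1]); return im,cam(name,st)
E
python3 - <<'E'
from h import *
print(get_state()); print(tip_extent if not callable(tip_extent) else tip_extent())
for n in ['scene','side','wrist']:
    print(camera_model(n))
ims=[snap(n,f'pics/{n}0.png')[0] for n in ['scene','side','wrist']]
for n in ['scene','side','wrist']:
    for q in ['tub','lidder','stop_face','key_round','key_bar','key_square']:
        print(n,q,[(round(d['p'],2),np.round(d['location']).tolist(),int(d['pixels'].sum())) for d in cut_out(n,q)])
E
```

```text
{'t': 0.0, 'joint_pos': array([ 1.18850182e+00,  4.94157990e-01,  1.34614337e+00, -2.82017022e-05,
        1.30247439e+00, -9.54721072e-02]), 'joint_velocities': array([-0.00056865,  0.00081402,  0.00072872,  0.00015272, -0.00062673,
        0.00109735]), 'joint_efforts': array([-1.50415533e-03, -8.82167101e+01, -3.83867240e+01, -1.90887258e-04,
        1.01003802e-02,  1.35173690e-05]), 'tcp_pos': array([0.1766788 , 0.59915767, 0.24971175]), 'tcp_rot': array([-3.14041236e+00, -8.57210091e-05,  2.85477770e+00]), 'ft_force': array([-0.48092274, -0.30249879, -0.43229635]), 'ft_torque': array([-0.01312018, -0.02171379, -0.00297184]), 'finger_gap': 0.9992292764402191}
0.019
{'fovy': 45.81222259028931, 'cx': 317.98409600896355, 'cy': 199.75274830039046, 'origin': array([1.03626086, 0.60989715, 1.12245219]), 'attitude': array([-2.49659037, -0.00865408,  2.45720025])}
{'fovy': 47.46708787852176, 'cx': 324.8755046634735, 'cy': 200.9864266562389, 'origin': array([-0.2566031 ,  0.9932003 ,  0.93236715]), 'attitude': array([-2.16932139, -0.00347525, -2.4813598 ])}
{'fovy': 67.60584735214681, 'c
[... 561 characters left out ...]
 lidder [(0.74, [416.0, 304.0], 6502), (0.62, [287.0, 214.0], 647)]
scene stop_face [(0.65, [378.0, 268.0], 254)]
scene key_round [(0.42, [412.0, 258.0], 81)]
scene key_bar [(0.44, [398.0, 274.0], 102)]
scene key_square [(0.43, [382.0, 292.0], 32)]
side tub [(0.78, [343.0, 181.0], 268), (0.74, [411.0, 193.0], 615), (0.69, [378.0, 180.0], 234), (0.69, [432.0, 176.0], 456)]
side lidder [(0.68, [220.0, 270.0], 1947)]
side stop_face []
side key_round [(0.35, [261.0, 320.0], 180)]
side key_bar []
side key_square []
wrist tub [(0.73, [170.0, 393.0], 284)]
wrist lidder [(0.79, [168.0, 394.0], 304)]
wrist stop_face [(0.65, [172.0, 391.0], 297)]
wrist key_round []
wrist key_bar []
wrist key_square []
```

View pics/scene0.png

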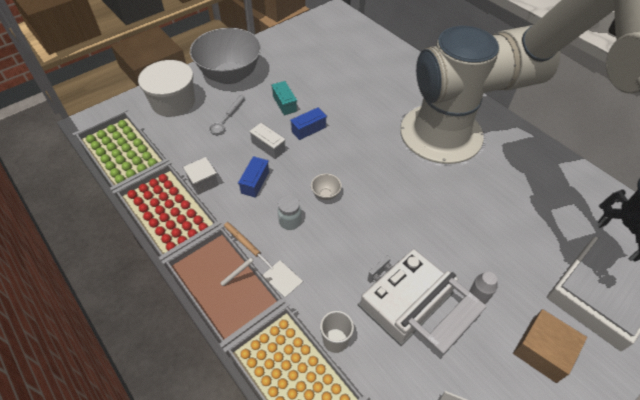

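View pics/wrist0.png

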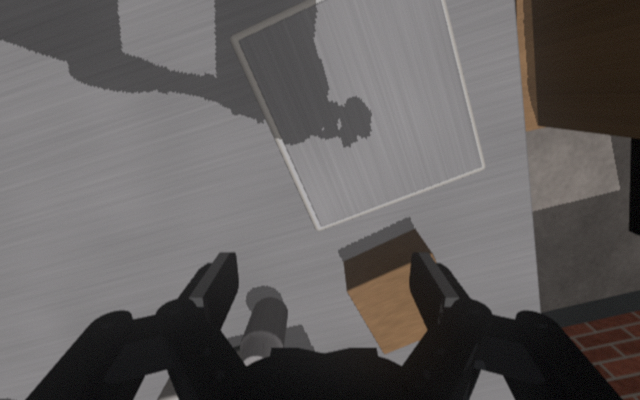

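The scene picture shows the machine at about (415,300) with its stop at (378,268). The keys are round (412,258), bar (398,274) and square (382,292). The white-lidded tub is at (268,138), with the blue and turquoise look-alikes around it. The wrist camera faces away from all of these.

```bash
python3 - <<'E'
from h import *
c=cam('scene')
for n,p,z in [('round',(412,258),.072),('bar',(398,274),.072),('square',(382,292),.072),('stop',(378,268),.05),('tub',(268,137),.055)]:
    print(n,ray(c,p,z).round(3))
camera('scene')
for d in cut_out('scene','tub'):
    y,x=np.nonzero(d['pixels']); print(d['location'],cv2.minAreaRect(ray(c,np.c_[x,y],.05)[:,:2].astype(np.float32)))
for q in ['bowl','jar','spatula','pot','shaker','cup','spoon']:
    for d in cut_out('scene',q)[:2]:print(q,round(d['p'],2),ray(c,d['location'],.04).round(3))
E
```

```text
round [[0.46  0.297 0.072]]
bar [[0.521 0.307 0.072]]
square [[0.586 0.318 0.072]]
stop [[0.538 0.256 0.05 ]]
tub [[ 0.488 -0.295  0.055]]
[307.1, 119.5] ((0.3476583957672119, -0.2724982798099518), (0.09586235135793686, 0.13366441428661346), 85.278564453125)
[256.1, 174.8] ((0.6116548180580139, -0.19811849296092987), (0.1439932882785797, 0.07084016501903534), 33.05241775512695)
[266.4, 138.0] ((0.49538886547088623, -0.29179075360298157), (0.08131055533885956, 0.14265546202659607), 9.311985969543457)
[284.5, 98.5] ((0.3360431492328644, -0.42056459188461304), (0.16328945755958557, 0.06621873378753662), 73.30182647705078)
[274.1, 274.2] ((0.7591695189476013, 0.0313720703125), (0.06505681574344635, 0.27202653884887695), 8.533276557922363)
jar 0.67 [[ 0.614 -0.032  0.04 ]]
spatula 0.86 [[0.745 0.111 0.04 ]]
pot 0.74 [[ 0.729 -0.297  0.04 ]]
shaker 0.94 [[0.359 0.458 0.04 ]]
cup 0.7 [[0.729 0.317 0.04 ]]
cup 0.64 [[ 0.546 -0.468  0.04 ]]
spoon 0.61 [[ 0.51  -0.506  0.04 ]]
```

>>> step_arm:
  moves:
    - [[-52,-23,0],0,0.5]
    - [[-52,-23,0],0,1]
    - [[-52,-23,0],0,1]
    - [[-52,-23,0],0,1]
    - [[-52,-23,0],0,1]
    - [[-52,-23,0],0,1]
    - [[-52,-23,0],0,1]
    - [[-52,-23,0],0,1]

```text
t: 2.5
tcp_pos: [0.5323, 0.2999, 0.2508]
tcp_rot: [3.138, 0.001, 2.861]
ft_force: [0.3, 0.8, -0.3]
finger_gap: 0.004
```

>>> step_arm:
  moves:
    - [[0,0,0],0.187,1]
    - [[0,0,0],0.187,1]
    - [[0,0,0],0.187,1]
    - [[0,0,0],0.187,1]
    - [[0,0,0],0.187,1]
    - [[0,0,0],0.187,1]
    - [[0,0,0],0,1]

```text
t: 3.38
tcp_pos: [0.5362, 0.2958, 0.2504]
tcp_rot: [3.138, -0.002, 1.731]
ft_force: [-0.9, -0.0, -0.0]
finger_gap: 0.002
```

```bash
python3 - <<'E'
from h import *
im,c=snap('wrist','pics/wrist1.png'); np.save('c1.npy',np.array(c,dtype=object),allow_pickle=True)
for q,z in [('key_round',.072),('key_bar',.072),('key_square',.072),('stop_face',.052)]:
    for d in cut_out('wrist',q):
        y,x=np.nonzero(d['pixels']); print(q,round(d['p'],2),np.round(d['location']),len(x),ray(c,d['location'],z).round(4),cv2.minAreaRect(ray(c,np.c_[x,y],z)[:,:2].astype(np.float32)))
E
```

```text
key_round 0.85 [257. 160.] 677 [[0.4659 0.3037 0.072 ]] ((0.46530798077583313, 0.30280089378356934), (0.030195854604244232, 0.028178391978144646), 52.05630111694336)
key_bar 0.74 [312. 169.] 609 [[0.5229 0.3039 0.072 ]] ((0.5248209834098816, 0.30712148547172546), (0.03915031999349594, 0.017146317288279533), 4.612205982208252)
key_square 0.77 [370. 170.] 255 [[0.5825 0.3128 0.072 ]] ((0.5837222933769226, 0.3113876283168793), (0.01661887764930725, 0.01696917973458767), 9.128599166870117)
stop_face 0.62 [312. 206.] 1381 [[0.5296 0.257  0.052 ]] ((0.5277112126350403, 0.2589702010154724), (0.069565050303936, 0.03215210884809494), 4.800875663757324)
stop_face 0.5 [313. 164.] 612 [[0.5238 0.3047 0.052 ]] ((0.5245826840400696, 0.30270248651504517), (0.04291880875825882, 0.01836186647415161), 4.431753635406494)
```

View pics/wrist1.png

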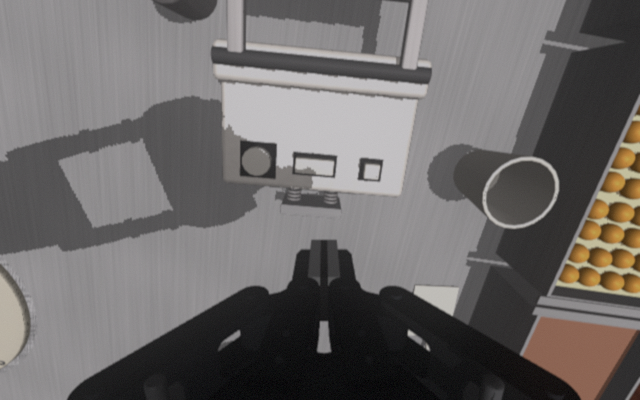

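>>> step_arm:
  moves:
    - [[0,0,0],0.085,1]
    - [[6,-35,30],0,1]
    - [[6,-35,30],0,1]
    - [[0,0,40],0,1]
    - [[0,0,40],0,1]
    - [[0,0,0],0,1]

```text
t: 4.38
tcp_pos: [0.4649, 0.3034, 0.108]
tcp_rot: [3.135, -0.003, 1.657]
ft_force: [0.5, -0.3, -0.2]
finger_gap: 0.004
```

>>> step_arm:
  moves:
    - [[0,0,14],0.01,1]
    - [[0,0,5],0,1]
    - [[0,0,2],0,1]
    - [[0,0,0],0,1]

```text
t: 4.88
tcp_pos: [0.467, 0.3043, 0.0894]
tcp_rot: [3.131, -0.005, 1.647]
ft_force: [-1.4, -0.2, 2.4]
finger_gap: 0.001
```

>>> step_arm:
  moves:
    - [[0,0,2],0,1]
    - [[0,0,1.5],0,1]
    - [[0,0,0.5],0,1]

```text
t: 5.25
tcp_pos: [0.4673, 0.3044, 0.0861]
tcp_rot: [3.13, -0.006, 1.648]
ft_force: [-2.1, -1.1, 5.6]
finger_gap: -0.002
```

>>> step_arm:
  moves:
    - [[0,0,0.7],0,1]
    - [[0,0,0],0,1]

```text
t: 5.5
tcp_pos: [0.4673, 0.3044, 0.0861]
tcp_rot: [3.13, -0.006, 1.648]
ft_force: [-2.1, -1.3, 5.2]
finger_gap: 0.003
```

>>> step_arm:
  moves:
    - [[0,0,-22],0,1]
    - [[-1,28,0],0,1]
    - [[-1,28,0],0,1]
    - [[0,0,0],0,1]
    - [[0,0,12],0,1]
    - [[0,0,4],0,1]
    - [[0,0,0],0,1]

```text
t: 6.38
tcp_pos: [0.5232, 0.3069, 0.0914]
tcp_rot: [3.13, -0.006, 1.648]
ft_force: [0.0, -0.1, 0.1]
finger_gap: -0.002
```

>>> step_arm:
  moves:
    - [[0,0,2],0,1]
    - [[0,0,2],0,1]
    - [[0,0,2],0,1]
    - [[0,0,1],0,1]
    - [[0,0,0.5],0,1]
    - [[0,0,0],0,1]

```text
t: 7.12
tcp_pos: [0.5232, 0.3069, 0.0863]
tcp_rot: [3.128, -0.006, 1.649]
ft_force: [0.2, -1.1, 4.2]
finger_gap: 0.002
```

>>> step_arm:
  moves:
    - [[0,0,1],0,1]
    - [[0,0,0.5],0,1]
    - [[0,0,0],0,1]

```text
t: 7.5
tcp_pos: [0.5231, 0.3069, 0.0862]
tcp_rot: [3.128, -0.006, 1.649]
ft_force: [-0.9, -0.8, 3.9]
finger_gap: 0.004
```

>>> step_arm:
  moves:
    - [[0,0,3],0,1]
    - [[0,0,3],0,1]

```text
t: 7.75
tcp_pos: [0.5234, 0.3071, 0.0848]
tcp_rot: [3.125, -0.007, 1.649]
ft_force: [-20.6, -11.4, 71.1]
finger_gap: 0.004
```

>>> step_arm:
  moves:
    - [[0,0,-22],0,1]
    - [[0,30,0],0,1]
    - [[0,30,0],0,1]
    - [[0,0,0],0,1]
    - [[0,0,10],0,1]
    - [[0,0,4],0,1]
    - [[0,0,0],0,1]

```text
t: 8.62
tcp_pos: [0.582, 0.312, 0.0936]
tcp_rot: [3.127, -0.007, 1.65]
ft_force: [0.3, -1.0, -0.2]
finger_gap: -0.002
```

>>> step_arm:
  moves:
    - [[1,1,3],0,1]
    - [[0,0,2],0,1]
    - [[0,0,2],0,1]
    - [[0,0,1.5],0,1]
    - [[0,0,1],0,1]
    - [[0,0,1],0,1]
    - [[0,0,0],0,1]

```text
t: 9.5
tcp_pos: [0.5828, 0.3132, 0.0863]
tcp_rot: [3.125, -0.008, 1.65]
ft_force: [-1.6, -1.5, 4.0]
finger_gap: -0.002
```

>>> step_arm:
  moves:
    - [[0,0,1.5],0,1]
    - [[0,0,0.5],0,1]
    - [[0,0,0],0,1]

```text
t: 9.88
tcp_pos: [0.5827, 0.3132, 0.0863]
tcp_rot: [3.124, -0.008, 1.65]
ft_force: [-0.8, -1.5, 3.7]
finger_gap: 0.001
```

>>> step_arm:
  moves:
    - [[0,0,2.2],0,1]
    - [[0,0,0],0,1]

```text
t: 10.12
tcp_pos: [0.5828, 0.3133, 0.0862]
tcp_rot: [3.123, -0.008, 1.651]
ft_force: [-2.7, -2.2, 4.4]
finger_gap: -0.002
```

>>> step_arm:
  moves:
    - [[0,0,-55],0,1]
    - [[0,0,-55],0,1]
    - [[0,0,-55],0,0.5]
    - [[-46,-11,0],0,0]
    - [[-46,-11,0],0,0]
    - [[-46,-11,0],0,0]
    - [[-46,-11,0],0,0]
    - [[-46,-11,0],0,0]

```text
t: 11.12
tcp_pos: [0.5433, 0.0749, 0.253]
tcp_rot: [3.119, -0.009, 1.655]
ft_force: [-0.4, -0.7, -0.6]
finger_gap: 1.002
```

>>> step_arm:
  moves:
    - [[-46,-11,0],0,0]
    - [[-46,-11,0],0,0]
    - [[-46,-11,0],0,0]
    - [[-46,-11,0],0,0]
    - [[-46,-11,0],0,0]
    - [[-46,-11,0],0,0]
    - [[-46,-11,0],0,0]
    - [[0,0,0],0,0]

```text
t: 12.12
tcp_pos: [0.491, -0.2659, 0.2482]
tcp_rot: [3.116, -0.008, 1.652]
ft_force: [-1.0, 1.1, -0.4]
finger_gap: 1.003
```

```bash
python3 - <<'E'
from h import *
im,c=snap('wrist','pics/wrist2.png')
for d in cut_out('wrist','tub'):
    y,x=np.nonzero(d['pixels']); print(round(d['p'],2),np.round(d['location']),len(x),cv2.minAreaRect(ray(c,np.c_[x,y],.055)[:,:2].astype(np.float32)),im[d['pixels']].mean(0))
E
```

```text
0.92 [181. 177.] 5912 ((0.34086373448371887, -0.28424954414367676), (0.06360282003879547, 0.11985703557729721), 85.0603256225586) [33.26742219 45.62483085 83.27435724]
0.86 [429. 132.] 5925 ((0.5994253754615784, -0.21047458052635193), (0.11416952311992645, 0.05947452411055565), 32.253639221191406) [ 57.06447257  80.74177215 145.43037975]
0.83 [315. 206.] 4548 ((0.4847709536552429, -0.3056999742984772), (0.05379374325275421, 0.11910998076200485), 9.217731475830078) [168.03298153 165.55782762 162.9116095 ]
0.61 [176. 268.] 2337 ((0.3228902518749237, -0.40370333194732666), (0.12613818049430847, 0.04562216252088547), 50.29718780517578) [ 48.53915276 100.1292255   98.61103979]
```

View pics/wrist2.png

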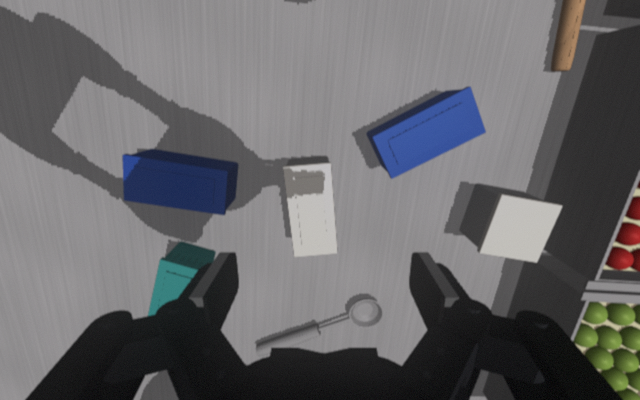

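The white-lidded tub is at (315,206), lying nearly straight below. The blue look-alikes are at (181,180) and (429,132), with clearance for the fingers.

>>> step_arm:
  moves:
    - [[0,0,0],-0.079,0.15]
    - [[-21,-6,0],0,0.15]
    - [[-21,-6,0],0,0.15]
    - [[0,0,50],0,0.15]
    - [[0,0,50],0,0.15]
    - [[0,0,30],0,0.15]
    - [[0,0,0],0,0.15]

```text
t: 13.1
tcp_pos: [0.4911, -0.3095, 0.115]
tcp_rot: [3.113, -0.004, 1.731]
ft_force: [1.4, 0.9, 0.6]
finger_gap: 0.85
```

```bash
python3 - <<'E'
from h import *
st=get_state();print(st['tcp_pos'],st['tcp_rot'])
im,c=snap('wrist','pics/wrist3.png')
for d in cut_out('wrist','tub')[:3]:
    m=d['pixels']; print(round(d['p'],2),np.round(d['location']),im[m].mean(0))
    y,x=np.nonzero(m&(im.min(2)>100)); print(cv2.minAreaRect(ray(c,np.c_[x,y],.055)[:,:2].astype(np.float32)) if len(x)>50 else '')
E
```

```text
[ 0.49111253 -0.30946504  0.11498141] [ 3.11265548 -0.00427189  1.73127025]
0.72 [ 79. 305.] [44.03313927 99.3234438  97.71540528]
((0.31436797976493835, -0.41904786229133606), (0.14168988168239594, 0.05344575271010399), 50.303558349609375)
0.65 [314. 208.] [184.8961474  181.97918162 179.75073782]
((0.484794557094574, -0.30732065439224243), (0.052116598933935165, 0.11313340812921524), 9.530645370483398)
0.62 [527.  99.] [ 52.90018618  80.69461109 153.83828093]
((0.5967958569526672, -0.21498176455497742), (0.12325479835271835, 0.05727176368236542), 33.2105827331543)
```

View pics/wrist3.png

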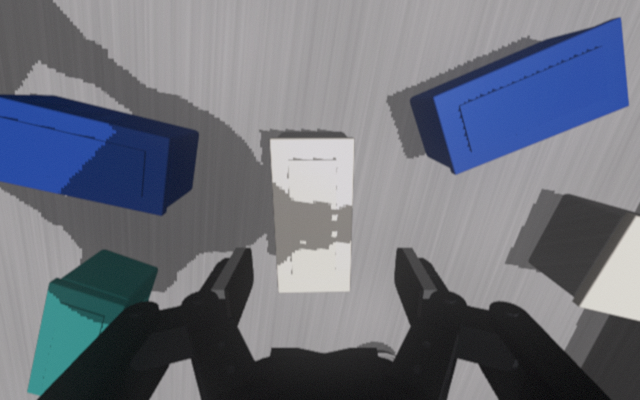

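>>> step_arm:
  moves:
    - [[3,-9,20],0,0.15]
    - [[0,0,30],0,0.15]
    - [[0,0,25],0,0.15]
    - [[0,0,8],0,0.15]
    - [[0,0,0],0,0.15]

```text
t: 13.82
tcp_pos: [0.4902, -0.3132, 0.041]
tcp_rot: [3.1, 0.01, 1.73]
ft_force: [0.9, -1.1, 0.8]
finger_gap: 0.849
```

```bash
python3 - <<'E'
from h import *
s=get_state();print(s['joint_pos'].round(4),s['joint_velocities'].round(4),s['tcp_pos'],s['tcp_rot'],s['t'])
A=R.from_euler('xyz',s['tcp_rot']).as_matrix();print(A.round(4))
E
```

```text
[-0.6846  0.6963  1.6722  0.0364  0.7388 -0.8707] [-0.0024 -0.0157 -0.0108 -0.0001  0.0115  0.0017] [ 0.49022319 -0.31320841  0.04100526] [3.10020742 0.0096424  1.73022871] 13.825
[[-0.1588  0.9864  0.0424]
 [ 0.9873  0.159  -0.0029]
 [-0.0096  0.0414 -0.9991]]
```

>>> step_arm:
  moves:
    - [[0,0,0],0,0.15]
    - [[0,0,0],0,0.15]

```text
t: 14.08
tcp_pos: [0.4912, -0.314, 0.0432]
tcp_rot: [3.098, 0.012, 1.73]
ft_force: [-0.0, 0.2, 0.1]
finger_gap: 0.851
```

>>> step_arm:
  moves:
    - [[7,-5,6],0,0.15]
    - [[0,0,5],0,0.15]

```text
t: 14.32
tcp_pos: [0.4854, -0.3077, 0.0322]
tcp_rot: [3.097, 0.013, 1.73]
ft_force: [0.1, -0.1, 0.3]
finger_gap: 0.853
```

>>> step_arm:
  moves:
    - [[0,0,0],0,1]
    - [[0,0,0],0,1]
    - [[0,0,0],0,1]
    - [[0,0,0],0,1]
  squeeze: 50

```text
t: 14.82
tcp_pos: [0.4851, -0.3075, 0.0321]
tcp_rot: [3.098, 0.012, 1.73]
ft_force: [0.4, 1.5, 0.8]
finger_gap: 0.603
```

>>> step_arm:
  moves:
    - [[0,0,-40],0,1]
    - [[0,0,-40],0,1]
    - [[0,0,-30],0,1]
    - [[0,0,0],0.085,1]

```text
t: 15.32
tcp_pos: [0.4795, -0.3064, 0.1439]
tcp_rot: [3.1, 0.006, 1.644]
ft_force: [-0.3, -0.4, -4.2]
finger_gap: 0.598
```

>>> step_arm:
  moves:
    - [[40,8,0],0,1]
    - [[40,8,0],0,1]
    - [[40,8,0],0,1]
    - [[40,8,0],0,1]
    - [[40,8,0],0,1]
    - [[40,8,0],0,1]
    - [[40,8,0],0,1]
    - [[40,8,0],0,1]

```text
t: 16.32
tcp_pos: [0.521, 0.0244, 0.1432]
tcp_rot: [3.101, 0.006, 1.637]
ft_force: [0.7, -0.6, -4.5]
finger_gap: 0.596
```

>>> step_arm:
  moves:
    - [[40,8,0],-0.008,1]
    - [[40,8,0],0,1]
    - [[40,5,0],0,1]
    - [[10,0,0],0,1]
    - [[0,0,0],0,1]

```text
t: 16.95
tcp_pos: [0.5317, 0.1621, 0.1418]
tcp_rot: [3.103, 0.006, 1.649]
ft_force: [-0.2, -1.2, -4.5]
finger_gap: 0.599
```

```bash
python3 - <<'E'
from h import *
s=get_state();print(s['tcp_pos'],s['tcp_rot'])
im,c=snap('wrist','pics/wrist4.png')
for q,z in [('key_round',.072),('key_bar',.072),('key_square',.072),('stop_face',.052),('tub',.14)]:
    for d in cut_out('wrist',q):
        y,x=np.nonzero(d['pixels']); print(q,round(d['p'],2),np.round(d['location']),len(x),cv2.minAreaRect(ray(c,np.c_[x,y],z)[:,:2].astype(np.float32)))
E
```

```text
[0.53166713 0.16213695 0.14181395] [3.10297536 0.00648471 1.64906698]
key_round 0.45 [224.   0.] 101 ((0.4684644043445587, 0.28673872351646423), (0.014216165989637375, 0.001919601927511394), 5.099790573120117)
stop_face 0.6 [322.  81.] 3025 ((0.5279361605644226, 0.2564736306667328), (0.0696616992354393, 0.027457259595394135), 4.803235054016113)
tub 0.88 [323. 247.] 25712 ((0.5312024354934692, 0.1654919534921646), (0.0648142620921135, 0.10728936642408371), 4.261733055114746)
```

View pics/wrist4.png

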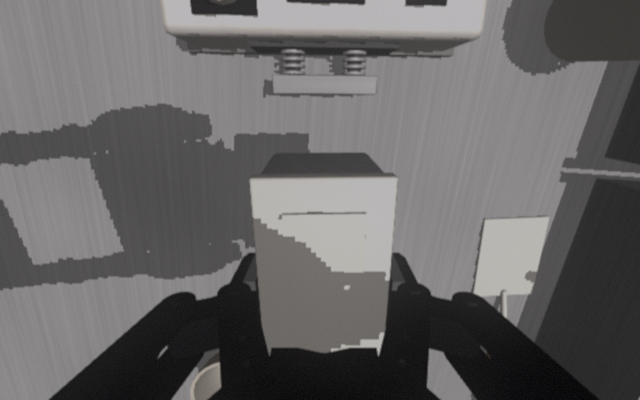

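The tub is held square in the jaws and the plate lies straight ahead, level in the picture, at columns 273–377 and rows 76–95.

```bash
python3 - <<'E'
from h import *
c=cam('wrist')
print(ray(c,[(273,95),(377,95),(325,95),(325,77),(250,178),(397,176)],.052).round(4))
print(ray(c,[(250,178),(397,176)],.162).round(4))
E
```

```text
[[0.4953 0.2389 0.052 ]
 [0.5655 0.2443 0.052 ]
 [0.5301 0.2416 0.052 ]
 [0.5293 0.2529 0.052 ]
 [0.4799 0.1801 0.052 ]
 [0.588  0.1888 0.052 ]]
[[0.501  0.211  0.162 ]
 [0.5533 0.2152 0.162 ]]
```

>>> step_arm:
  moves:
    - [[0,0,35],0,1]
    - [[0,0,30],0,1]
    - [[0,0,25],0,1]
    - [[0,0,8],0,1]
    - [[0,0,0],0,1]

```text
t: 17.88
tcp_pos: [0.5381, 0.1582, 0.0431]
tcp_rot: [3.099, 0.006, 1.643]
ft_force: [-0.3, 0.2, -3.2]
finger_gap: 0.602
```

>>> step_arm:
  moves:
    - [[0,0,6],0,1]
    - [[0,0,3],0,1]
    - [[0,0,1],0,1]
    - [[0,0,0],0,1]

```text
t: 18.38
tcp_pos: [0.5398, 0.1583, 0.0347]
tcp_rot: [3.096, 0.006, 1.643]
ft_force: [-0.0, 0.4, -3.9]
finger_gap: 0.603
```

>>> step_arm:
  moves:
    - [[0,0,1.5],0,1]
    - [[0,0,1.5],0,1]
    - [[0,0,1],0,1]

```text
t: 18.75
tcp_pos: [0.5402, 0.1586, 0.032]
tcp_rot: [3.094, 0.006, 1.643]
ft_force: [-8.0, -2.6, 34.5]
finger_gap: 0.602
```

>>> step_arm:
  moves:
    - [[0,0,-0.5],0.005,1]
    - [[0,0,0],0,0.25]
    - [[0,0,0],0,0.25]
    - [[0,0,0],0,1]
    - [[0,0,0],0,1]
    - [[0,0,0],0,1]
  squeeze: 30

```text
t: 19.5
tcp_pos: [0.5405, 0.1586, 0.0333]
tcp_rot: [3.093, 0.005, 1.638]
ft_force: [-0.1, 0.8, 1.5]
finger_gap: 0.605
```

>>> step_arm:
  moves:
    - [[6,-2,-0.3],-0.01,1]
    - [[6,-2,-0.2],0,1]
    - [[6,0,0],0,1]
    - [[4,0,0],0,1]
    - [[0,0,0],0,1]

```text
t: 20.12
tcp_pos: [0.5345, 0.182, 0.0334]
tcp_rot: [3.093, 0.006, 1.65]
ft_force: [-0.1, -0.7, 1.3]
finger_gap: 0.604
```

>>> step_arm:
  moves:
    - [[2,0,0],0,1]
    - [[2,0,0],0,1]
    - [[0,0,0],0,1]

```text
t: 20.5
tcp_pos: [0.5343, 0.1861, 0.0334]
tcp_rot: [3.093, 0.006, 1.649]
ft_force: [-0.8, 0.7, 2.3]
finger_gap: 0.604
```

>>> step_arm:
  moves:
    - [[2,0,0],0,1]
    - [[2,0,0],0,1]
    - [[0,0,0],0,1]

```text
t: 20.88
tcp_pos: [0.534, 0.1901, 0.0334]
tcp_rot: [3.093, 0.006, 1.649]
ft_force: [0.1, -1.3, 1.8]
finger_gap: 0.603
```

>>> step_arm:
  moves:
    - [[2,0,0],0,1]
    - [[2,0,0],0,1]
    - [[0,0,0],0,1]

```text
t: 21.25
tcp_pos: [0.5337, 0.1938, 0.0333]
tcp_rot: [3.093, 0.007, 1.649]
ft_force: [-0.2, -1.9, 2.1]
finger_gap: 0.608
```

```bash
python3 - <<'E'
from h import *
im,c=snap('wrist','pics/wrist5.png')
print([get_state()['ft_force'].round(2)])
cv2.imwrite('pics/w5.png',cv2.resize(im[0:260,180:480,::-1],None,fx=2.3,fy=2.3))
E
```

```text
[array([ 0.07, -2.25,  1.05])]
```

View pics/w5.png

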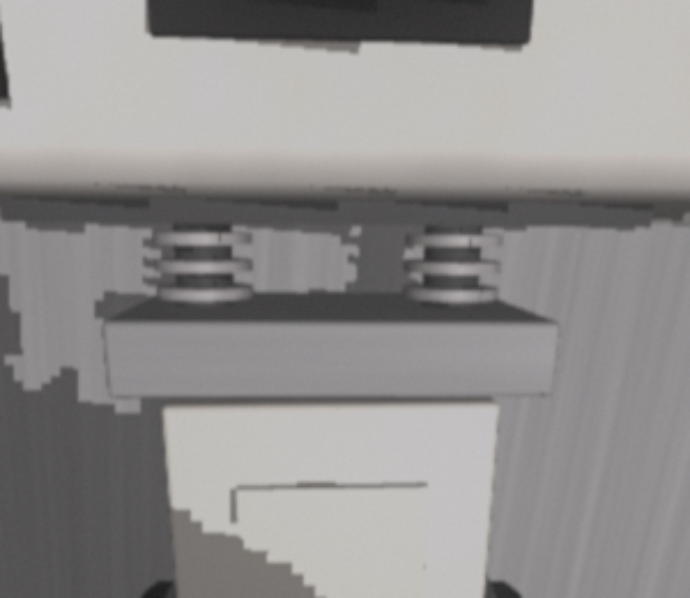

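The tub end is now within about a millimetre of the plate. It is centred (331 against 330 in the crop) and parallel.

>>> step_arm:
  moves:
    - [[2,0,0],0,1]
    - [[2,0,0],0,1]
    - [[0,0,0],0,1]

```text
t: 21.68
tcp_pos: [0.5334, 0.1971, 0.0333]
tcp_rot: [3.094, 0.007, 1.648]
ft_force: [-0.1, -2.6, 1.7]
finger_gap: 0.601
```

>>> step_arm:
  moves:
    - [[2,0,0],0,1]
    - [[2,0,0],0,1]
    - [[0,0,0],0,1]

```text
t: 22.05
tcp_pos: [0.5332, 0.2001, 0.0334]
tcp_rot: [3.094, 0.009, 1.648]
ft_force: [0.3, -4.5, 1.9]
finger_gap: 0.606
```

>>> step_arm:
  moves:
    - [[2,0,0],0,1]
    - [[2,0,0],0,1]
    - [[1,0,0],0,1]
    - [[0,0,0],0,1]

```text
t: 22.55
tcp_pos: [0.533, 0.2031, 0.0333]
tcp_rot: [3.095, 0.011, 1.647]
ft_force: [0.6, -7.5, 2.1]
finger_gap: 0.608
```

>>> step_arm:
  moves:
    - [[2,0,0],0,1]
    - [[0.5,0,0],0,1]

```text
t: 22.8
tcp_pos: [0.5329, 0.2046, 0.0334]
tcp_rot: [3.095, 0.012, 1.647]
ft_force: [0.7, -8.8, 2.4]
finger_gap: 0.607
```

```bash
python3 - <<'E'
from h import *
im,c=snap('wrist','pics/wrist6.png'); b,_=snap('side','pics/side6.png')
fs=[]
for i in range(8):
    camera('wrist'); s=get_state(); fs.append(np.r_[s['ft_force'],s['tcp_pos']])
print(np.mean(fs,0).round(4),np.std(fs,0).round(4))
a=cv2.resize(im[0:230,180:480,::-1],None,fx=1.9,fy=1.9); 
p=proj(cam('side'),(.533,.2,.03))[0].astype(int);print(p)
b=cv2.resize(b[max(0,p[1]-50):p[1]+50,max(0,p[0]-60):p[0]+60,::-1],None,fx=5,fy=5)
cv2.imwrite('pics/a6.png',a);cv2.imwrite('pics/b6.png',b)
print([ (round(d['p'],2),d['location']) for q in ['tub','stop_face'] for d in cut_out('wrist',q)])
E
```

```text
[ 1.2848 -8.6056  2.6919  0.5329  0.2046  0.0334] [0.3225 0.2887 0.7247 0.     0.     0.    ]
[280 239]
[(0.58, [322.1, 254.5]), (0.71, [322.7, 151.3]), (0.7, [328.7, 21.0])]
```

View pics/a6.png

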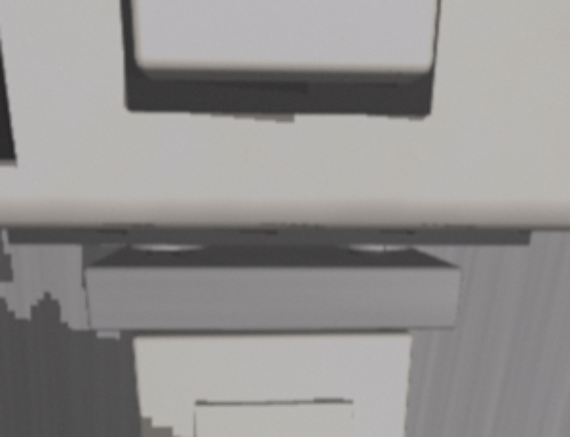

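View pics/b6.png

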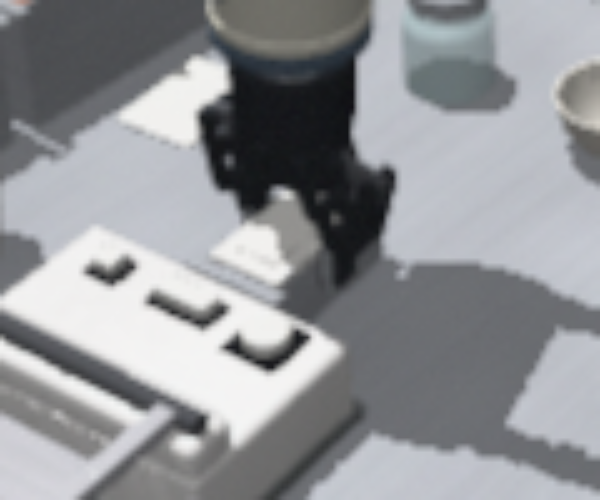

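```bash
python3 - <<'E'
from h import *
c=cam('wrist')
print(ray(c,[(180+90/1.9,328/1.9),(180+456/1.9,328/1.9),(323,172.6),(323,140.5)],.052).round(4))
print(ray(c,[(180+133/1.9,336/1.9),(180+410/1.9,333/1.9)],.055).round(4))
E
```

```text
[[0.4936 0.2559 0.052 ]
 [0.5626 0.2604 0.052 ]
 [0.5273 0.2581 0.052 ]
 [0.5264 0.2695 0.052 ]]
[[0.502  0.2557 0.055 ]
 [0.5528 0.2595 0.055 ]]
```

```bash
python3 - <<'E'
from h import *
c=cam('wrist')
print(ray(c,[(323,103),(323,112)],.06).round(4),ray(c,[(323,118),(323,124)],.052).round(4))
p,c2=None,c
import cv2
im=cv2.imread('pics/wrist6.png')
print(im[95:180:1,310].mean(1).astype(int).tolist())
for q in ['key_bar']:
  camera('wrist')
  for d in cut_out('wrist',q):
    y,x=np.nonzero(d['pixels']);print(d['p'],d['location'],y.min(),y.max(),x.min(),x.max(),cv2.minAreaRect(ray(c,np.c_[x,y],.072)[:,:2].astype(np.float32)))
E
```

```text
[[0.5251 0.282  0.06  ]
 [0.5253 0.2794 0.06  ]] [[0.5258 0.277  0.052 ]
 [0.526  0.275  0.052 ]]
[180, 180, 183, 180, 182, 180, 181, 180, 179, 177, 174, 171, 168, 166, 161, 159, 155, 151, 147, 144, 141, 134, 123, 108, 95, 80, 65, 67, 76, 77, 77, 75, 76, 72, 69, 67, 64, 65, 65, 66, 65, 65, 67, 65, 71, 90, 115, 131, 136, 139, 140, 140, 138, 139, 138, 138, 139, 138, 138, 138, 138, 137, 138, 138, 139, 137, 138, 138, 138, 140, 137, 138, 137, 138, 136, 136, 134, 124, 103, 84, 89, 119, 150, 170, 179]
0.94 [330.0, 21.6] 0 43 249 409 ((0.5247310400009155, 0.3015291690826416), (0.039461277425289154, 0.009496073238551617), 5.097235202789307)
```

```bash
python3 - <<'E'
from h import *
for i in range(8): camera('wrist')
s=get_state();print(s['t'],s['ft_force'].round(2),s['tcp_pos'].round(4),s['tcp_rot'].round(3),s['finger_gap'],abs(s['joint_velocities']).max())
print(sign_off())
E
```

```text
23.9 [ 0.24 -9.68  3.35] [0.5328 0.2046 0.0334] [3.095 0.012 1.647] 0.6033949787419731 0.0015021607903359581
the job is handed in; nothing more can be done
None
```

I pressed the round, bar and square keys in that order. Then I carried the white-lidded steel tub to the machine, set it on the counter and pushed it against the stop plate. I handed the job in at 23.9 s, still gripping and pushing; no verdict is reported.

**Keys:** Each key reached the bottom of its travel, going by fingertip height and force, and I lifted clear between presses. On the bar key my last check pressed harder than intended: the wrist read 71 N at the fingertips. That is under the 120 N wrist limit, but the 40 N limit on the arm or gripper body could matter if fingertips count towards it.

**Last checks:**
- **Position:** The tub is centred on the plate to within about 1 mm and square to it. The arm was still, and the wrist read about 8.6 N on average along the push, with a final single reading of 9.7 N.
- **Plate depth:** My two estimates disagree. Force and arm travel put the plate about 8–11 mm in, and the wrist picture puts it at 12–14 mm. Both are within 5–15 mm, and I trusted the force.
- **Tilt:** The gripper had drifted about 0.05 rad from vertical. I let the tub settle flat on the counter and regripped it before pushing. I judged its flatness only from the pictures, not by a direct measurement.
- **Other things:** I touched none of them knowingly, but I did not measure them again at the end.

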